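Power down the test box and hold its cover open at 45 degrees

TASK

The board in the test box is still powered: first turn the knob on the box's control panel fully anticlockwise (seen from above) to its end stop, which is off, and only then lift the box's hinged cover by its bar handle and hold it open at 45 degrees, so that I can probe the board. The cover falls shut if it is let go, so finish while still holding it steady there by the handle. Leave the spool, bottle, tray and blue-handled screwdriver beside the box where they are.

Things in the scene. Friction and masses are not known exactly. Their poses are not given: they have to be found in the camera images.
- test_box: Grey sheet-metal box, 180 (x) x 281 (y) x 70 mm high, fixed to the bench. Origin: centre of its underside. Its x points from its front (handle side, facing the robot) to its back, y to its left, z up. Left part (y -40 to +140 mm): compartment with a board under the hinged cover. Right part (y -141 to -39 mm): control panel, top at z = 70 mm.
- knob_grip (a point): Point on the knob's vertical axis at grip height, 37 mm above the control panel. Black knob: disc 44 mm across with an upright grip bar over it, 42 mm long, 14 mm thick, 30 mm tall (top 7 mm above this point), white line on the half of its top that faces the front at off. It sits 20 mm in front of the box's origin and 90 mm to its right. The point's x axis lies along the bar.
- knob (a joint): Knob angle in rad: 0 at its anticlockwise end stop (off), where the bar lies along the box's x axis; it grows clockwise seen from above, to 4.7. Starts between 0.6 and 1.4. Friction about 0.03 N m; it stays where it is left.
- cover (a joint): Opening angle of the cover in rad: 0 shut (level), 0.785 is 45 degrees, end stop 1.3. The cover is a flat steel frame with a clear window, 167 x 178 x 10 mm, 0.3 to 0.45 kg with handle; its front edge rises, and it falls shut from any angle when let go. Starts shut.
- cover_hinge (a point): Middle of the cover's hinge axis, at the back of the box, 75.5 mm above the bench; the axis runs along the box's y. This point is fixed in the box's frame at (76, 50, 75.5) mm.
- cover_handle (a point): Round aluminium bar, 10 mm thick, along the box's y, in front of the cover's front edge and level with it. The point: middle of the bar, 207 mm from the hinge axis; axes as the box's when shut, turning with the cover. End brackets leave 98 mm of free bar; 35 mm are free between bar and box front or cover edge.
- solder_spool: Bystander: white spool, 54 mm in diameter, 46 mm high, standing to the left of the box. Origin: centre of its underside.
- flux_bottle: Bystander: small squeeze bottle with a red needle tip, 35 mm in diameter, 105 mm high, standing behind the spool. Origin: centre of its underside.
- screw_tray: Bystander: round metal tray, 87 mm in diameter, 20 mm high, to the right of the box. Origin: centre of its underside.
- screwdriver_c: Bystander: small blue-handled screwdriver, 128 mm long, 16 mm high, lying on the bench in front of the box, under or near the handle. Origin: its middle, on the bench.

How it is judged:
By the outcome, as a careful person would: the job done as asked, in the order asked, and still so for the second after the job is handed in, while the arm keeps its last pose, push and grip.
It also fails if it takes over 50 s, if anything falls off the work surface, if the arm or the gripper's body presses on something with over 40 N, if the wrist force passes 120 N, or if a joint passes its speed limit or range.

ROBOT

A 6-joint arm with a two-finger parallel gripper is mounted at the origin on a cart in front of the work surface, level with it; the furniture and walls round the work are solid. World frame = base frame: x ahead of the robot, y to its left, z up, the work surface at z = 0. Lengths are in m, angles in rad, forces in N, time in s.
With the tool pointing down it reaches from about 0.375 to 0.9 m from the base axis. Payload 3.1 kg.
Tool frame: the origin (TCP) lies between the finger pads, 19 mm behind the fingertips; this is the grasp point; z points along the fingers, y is the line along which they close (so a half turn about z gives the same grasp; the last joint's range is limited). The gripper opens to 87 mm and grips with 3 to 60 N. Pads are 19 mm wide; open, the fingers measure 117 mm over their backs; the gripper's body (75 mm by 190 mm) begins 51 mm behind the grasp point.
Start: joints at [-1.409, 0.527, 1.433, -0, 1.181, -0.178], TCP at [0.209, -0.589, 0.241] pointing down, gripper open.
Joint ranges: [-3.08, 3.08], [-0.75, 2.2], [0.22, 2.44], [-1.43, 4.57], [0, 2.65], [-2.85, 2.85]. Speed limits (rad/s): [2.79, 2.79, 3.14, 3.14, 3.14, 3.14].

INTERFACE

Orientations are given as [roll, pitch, yaw] about the fixed x, y, z axes, in that order (R = Rz(yaw) Ry(pitch) Rx(roll)).
In Python, from bench import sensors, imaging, finish_job gives the robot as it stands.
- The arm moves only by the tool send_rows, never from a script. Its argument "moves" is a list of rows, each a list of 6 numbers: the shift along the tool's x, y, z in units of 25 mm (1.0 is 25 mm), then the turn, a rotation vector about the tool's x, y, z in rad. In form: [[dx, dy, dz, wx, wy, wz], ...]. A call has 1 to 5 rows; each row shifts and turns the commanded pose from where the row before left it, along the tool's axes as they then stand; what a row does not reach is not made up. A row lasts 1/10 s, in which the tool goes at most 50 mm and 8.59 degrees, less where a joint would pass 70% of its speed; a pose out of reach is approached as far as the arm can. A call is refused whole if a number of a shift passes 1 or a number of a turn 0.15, either way. A call with a gripper value outside its range is refused whole. "jaw" is the finger opening in mm, from 0 to 87, set as the call begins (left out, the last holds). The fingers move at their own pace and stop on an object; "grip_force" is the grip in N (left out, the last holds). Time passes only in rows, so rows that do not move let the fingers close. It gives the time, the measured TCP pose, the force, the opening and the grip force at its end, in the units of the state.
- sensors.state(): the state, without advancing time (a new reading comes with each control period).
- imaging.capture(name): name is "scene" or "top" or "wrist"; returns the picture (480x640x3 uint8, red, green, blue); there is no depth.
- imaging.camera_info(name): a dict with "intrinsics" (3x3 intrinsics, pixels), "extrinsics" (4x4, takes a point from camera to world coordinates). Camera axes: x right, y up, looking along -z (the intrinsics and any distortion apply to the point x, -y, -z); pixel columns grow to the right and rows downward; lengths in m; the calibration is good to about 2 mm. A picture is of the moment at which its call begins: read the wrist's pose just before it. camera_info takes no time and is no camera call; for the wrist camera it gives the pose at the moment of the call.
- finish_job(): hands the job in; it is judged then, once.
The state is a dict: "time": time; "joint_positions": joint angles; "dq": joint speeds; "joint_torque": joint torques, N m; "ee_pos": TCP position; "tool_rot": TCP orientation; "contact_force": force on the tool from outside, world axes, zero at the start; "torque": the same for the moment, N m; "finger_gap": finger opening in m; "grip_force": force on a finger pad.
Only numpy, scipy, OpenCV 4.12 (cv2) and the standard library are available. Lean on these libraries where they do the work, as an engineer would, in place of code of your own. Each camera call takes 0.05 s, during which the arm holds its last target. There are 200 camera calls.

## Working session

There is one attempt and no reset: what is moved stays moved. The work goes in short steps, Python scripts to look and compute and a tool call to move; the robot and the scene stay as the last step left them, time stands still between calls to the robot, and variables do not carry over. Pictures are saved under pics/ and viewed, at most 10 in all, crops included, and the job is handed in when it is done.

Besides the shell and the picture viewer there is one more tool, called after ">>>" by a JSON object that holds its "method" and its "body". send_rows: Moves the arm, as the interface text tells. Its arguments: {"type":"object","properties":{"moves":{"type":"array","items":{"type":"array","items":{"type":"number"}}},"jaw":{"type":"number"},"grip_force":{"type":"number"}},"required":["moves"]}

```bash
mkdir -p pics
python3 - <<'E'
from bench import sensors, imaging
import cv2,numpy as np
s=sensors.state(); print(s['time'],s['ee_pos'],s['tool_rot'])
for n in ['scene','top']:
    im=imaging.capture(n); cv2.imwrite(f'pics/{n}0.png',im[:,:,::-1]); c=imaging.camera_info(n); print(n,{k:(np.round(v,4).tolist() if not isinstance(v,str) else v) for k,v in c.items()})
E
```

```text
0.0 [ 0.20880912 -0.58833542  0.24027493] [-3.13943485e+00 -3.75282677e-04  3.40860447e-01]
scene {'intrinsics': [[458.4146, 0.0, 324.5708], [0.0, 458.4146, 242.8286], [0.0, 0.0, 1.0]], 'extrinsics': [[-0.9136, 0.1729, -0.3681, 0.2658], [-0.4066, -0.4058, 0.8185, 0.8357], [-0.0078, 0.8975, 0.441, 0.4665], [0.0, 0.0, 0.0, 1.0]]}
top {'intrinsics': [[521.9174, 0.0, 323.3967], [0.0, 521.9174, 240.6216], [0.0, 0.0, 1.0]], 'extrinsics': [[0.0076, 0.9778, -0.2092, 0.3751], [-1.0, 0.0063, -0.0066, 0.1142], [-0.0052, 0.2092, 0.9778, 1.0519], [0.0, 0.0, 0.0, 1.0]]}
```

View pics/top0.png

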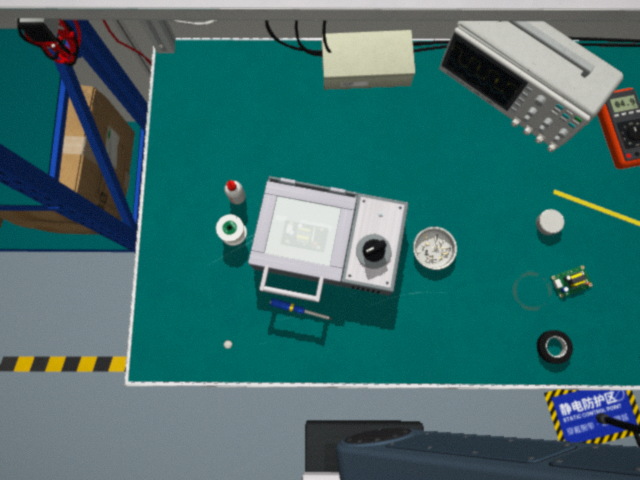

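View pics/scene0.png

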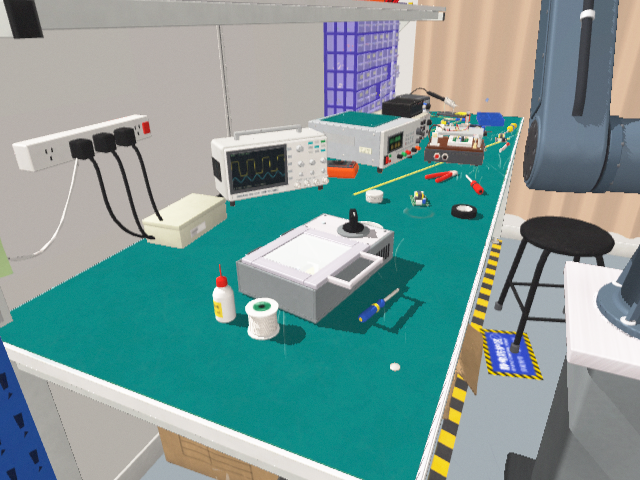

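Top view: box about (250–408, 178–292), knob about (374,250), handle about (262–322, 290–300), screwdriver about (300,311). I'll enlarge this area.

Run:
```python
import cv2
im=cv2.imread('pics/top0.png')[170:330,225:425]
cv2.imwrite('pics/top0c.png',cv2.resize(im,None,fx=4,fy=3.75,interpolation=cv2.INTER_CUBIC))
```

```text
(no output)
```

View pics/top0c.png

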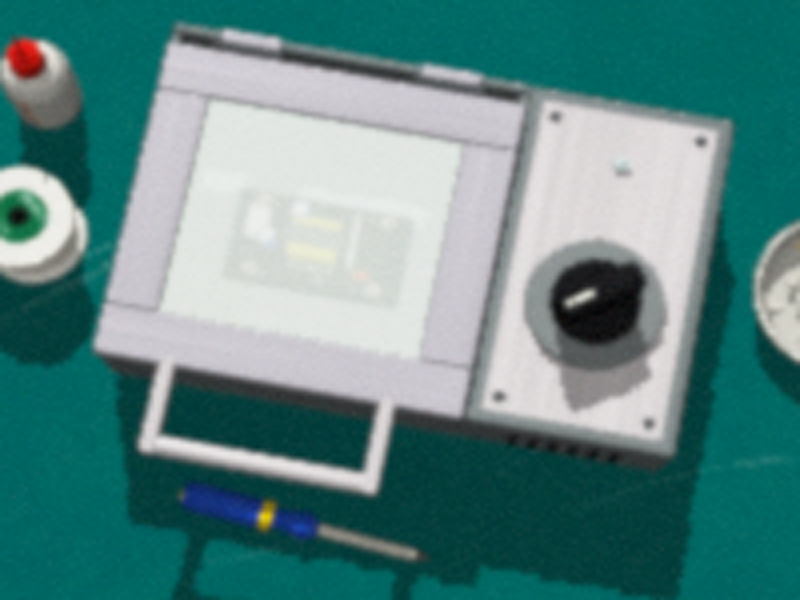

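```bash
cat > h.py <<'E'
import numpy as np
from bench import imaging
def ray(name,u,v,z,info=None):
    c=info or imaging.camera_info(name); K=np.array(c['intrinsics']);E=np.array(c['extrinsics'])
    d=np.linalg.inv(K)@[u,v,1]; d=E[:3,:3]@[d[0],-d[1],-d[2]]; o=E[:3,3]
    return o+d*(z-o[2])/d[2]
E
python3 - <<'E'
from h import *
import numpy as np
T=lambda x,y,z: ray('top',225+x/4,170+y/3.75,z)[:2]
P=dict(FR=(T(668,456,.07),(-90,-141)),BR=(T(733,122,.07),(90,-141)),BL=(T(528,92,.07),(90,-40)),FL=(T(470,415,.07),(-90,-40)))
for k,v in P.items(): print(k,v[0])
hl,hr=T(148,446,.0755),T(375,488,.0755); print('handle',hl,hr,(hl+hr)/2,np.linalg.norm(hl-hr))
a,b=np.array([v[0] for v in P.values()]),np.array([v[1] for v in P.values()])/1e3
a=np.vstack([a,(hl+hr)/2]);b=np.vstack([b,[-.131,.05]])
ca,cb=a.mean(0),b.mean(0);U,S,Vt=np.linalg.svd((b-cb).T@(a-ca));R=Vt.T@U.T
t=ca-R@cb;yaw=np.arctan2(R[1,0],R[0,0]);print('box',t,yaw,'resid mm',1e3*(a-(b@R.T+t)))
for n,p in dict(knob=(-.02,-.09),handle=(-.131,.05),hinge=(.076,.05)).items(): print(n,R@p+t)
w,k=T(565,305,.114),T(595,289,.114); e=T(640,276,.114)
print('white',w,k,e)
for q in (w-k,w-e): print('knob angle', -(np.arctan2(q[1],q[0])-yaw-np.pi))
print('knob centre from bar',(w+e)/2)
E
```

```text
FR [ 0.48780596 -0.00905   ]
BR [ 0.66228303 -0.04423464]
BL [0.67797107 0.05571644]
FL [0.50788451 0.08415422]
handle [0.49049108 0.23540922] [0.47025443 0.1286766 ] [0.48037275 0.18204291] 0.1086341278957088
box [0.60022818 0.11041626] -0.18029224836588942 resid mm [[ 1.40270588  3.10978334]
 [-1.20266477  0.20221934]
 [-3.62564732  0.79037611]
 [ 3.37022572 -3.04892652]
 [ 0.05538048 -1.05345228]]
knob [0.56441382 0.02546138]
handle [0.48031737 0.18309636]
hinge [0.68396218 0.14597773]
white [0.55621024 0.04206785] [0.56425961 0.02825718] [0.5708808  0.00754882]
knob angle 0.8627996043745845
knob angle 0.9886340287971955
knob centre from bar [0.56354552 0.02480833]
```

Knob angle is about 0.93 rad, and the geometry is consistent with the given sizes. First I'll travel at z = 0.24 to above the knob.

>>> {"method": "send_rows", "body": {"moves": [[0.5, -0.42, 0, 0, 0, 0], [1, -0.85, 0, 0, 0, 0], [1, -0.85, 0, 0, 0, 0], [1, -0.85, 0, 0, 0, 0], [1, -0.85, 0, 0, 0, 0]], "jaw": 60}}

```text
time: 0.6
ee_pos: [0.2838, -0.4587, 0.241]
tool_rot: [-3.14, -0.0, 0.341]
contact_force: [0.6, 0.0, -0.3]
finger_gap: 0.061
grip_force: 0.0
```

>>> {"method": "send_rows", "body": {"moves": [[1, -0.85, 0, 0, 0, 0], [1, -0.85, 0, 0, 0, 0], [1, -0.85, 0, 0, 0, 0], [1, -0.85, 0, 0, 0, 0], [1, -0.85, 0, 0, 0, 0]]}}

```text
time: 1.1
ee_pos: [0.3656, -0.3168, 0.2412]
tool_rot: [-3.14, -0.0, 0.341]
contact_force: [-0.2, 0.4, 0.6]
finger_gap: 0.06
grip_force: 0.0
```

>>> {"method": "send_rows", "body": {"moves": [[1, -0.85, 0, 0, 0, 0], [1, -0.85, 0, 0, 0, 0], [1, -0.85, 0, 0, 0, 0], [1, -0.85, 0, 0, 0, 0], [1, -0.85, 0, 0, 0, 0]]}}

```text
time: 1.6
ee_pos: [0.4475, -0.175, 0.2412]
tool_rot: [-3.141, 0.0, 0.341]
contact_force: [-0.8, -0.0, -0.5]
finger_gap: 0.06
grip_force: 0.0
```

>>> {"method": "send_rows", "body": {"moves": [[1, -0.85, 0, 0, 0, 0], [1, -0.85, 0, 0, 0, 0], [1, -0.85, 0, 0, 0, 0], [0, 0, 0, 0, 0, -0.1], [0, 0, 0, 0, 0, -0.15]]}}

```text
time: 2.1
ee_pos: [0.4965, -0.09, 0.2411]
tool_rot: [-3.14, 0.0, 0.599]
contact_force: [0.8, 0.5, 0.6]
finger_gap: 0.0601
grip_force: 0.0
```

>>> {"method": "send_rows", "body": {"moves": [[0, 0, 0, 0, 0, -0.15], [0, 0, 0, 0, 0, -0.15], [0, 0, 0, 0, 0, -0.15], [0, 0, 0, 0, 0, -0.15], [0, 0, 0, 0, 0, -0.15]]}}

```text
time: 2.6
ee_pos: [0.496, -0.0911, 0.2411]
tool_rot: [-3.14, -0.001, 1.347]
contact_force: [-0.6, 1.2, -0.7]
finger_gap: 0.0597
grip_force: 0.0
```

>>> {"method": "send_rows", "body": {"moves": [[0, 0, 0, 0, 0, -0.15], [0, 0, 0, 0, 0, -0.15], [0, 0, 0, 0, 0, -0.15], [0, 0, 0, 0, 0, -0.1], [0, 0, 0, 0, 0, 0]]}}

```text
time: 3.1
ee_pos: [0.4961, -0.0913, 0.2411]
tool_rot: [-3.141, -0.001, 1.891]
contact_force: [-0.1, 0.4, 0.7]
finger_gap: 0.0599
grip_force: 0.0
```

Run:
```python
from h import *
import cv2
from bench import sensors
i=imaging.camera_info('wrist'); im=imaging.capture('wrist')
cv2.imwrite('pics/w1.png',im[:,:,::-1]); np.save('w1.npy',i); print(np.round(i['extrinsics'],4).tolist(),i['intrinsics'],sensors.state()['joint_positions'])
```

```text
[[0.9491, -0.3014, -0.0917, 0.4704], [0.3151, 0.9069, 0.2798, -0.0142], [-0.0012, -0.2944, 0.9557, 0.3854], [0.0, 0.0, 0.0, 1.0]] [[418.22887596   0.         319.32382885]
 [  0.         418.22887596 241.73208273]
 [  0.           0.           1.        ]] [-4.04211437e-01  3.66834627e-01  1.72935025e+00  3.01609404e-04
  1.04628808e+00 -7.22718476e-01]
```

View pics/w1.png

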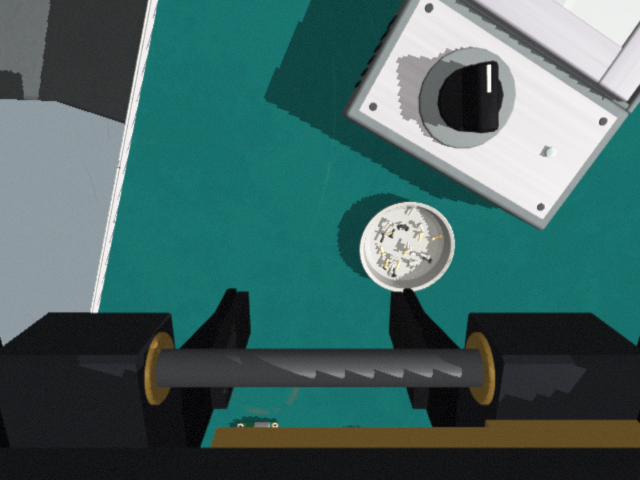

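The wrist picture shows the knob bar's top from about (490,62) to (489,131), with the white line at the upper end. The panel's right corners are at (542,222) and (352,112).

Run:
```python
from h import *
i=np.load('w1.npy',allow_pickle=True).item()
r=lambda u,v,z: ray('',u,v,z,i)[:2]
a,b=r(490.5,62,.114),r(489,131,.114)
q=a-b;print(a,b,np.linalg.norm(q),(a+b)/2,'dir',np.arctan2(q[1],q[0]))
p=[r(u,v,.07) for u,v in((542,224),(351,112),(625,108))];print(p)
q=p[0]-p[1];print('box yaw',np.arctan2(q[1],q[0]),np.linalg.norm(q)); 
ya=-.18
R=lambda y:np.array([[np.cos(y),-np.sin(y)],[np.sin(y),np.cos(y)]])
print(p[0]-R(ya)@[.09,-.141],p[1]-R(ya)@[-.09,-.141])
```

```text
[0.55831106 0.0457178 ] [0.57459597 0.00897021] 0.040194318869040575 [0.56645351 0.027344  ] dir 1.9879441043840462
[array([ 0.66061704, -0.03811882]), array([ 0.49153827, -0.00651472]), array([0.67723311, 0.05801678])]
box yaw -0.18478699658935765 0.17200712685823633
[0.59731428 0.1167158 ] [0.60532737 0.11609458]
```

>>> {"method": "send_rows", "body": {"moves": [[0, 0, 0, 0, 0, -0.1], [0.6, 0.9, 0, 0, 0, 0], [0.6, 0.9, 0, 0, 0, 0], [0.7, 0.9, 0, 0, 0, 0], [0.7, 0.9, 0, 0, 0, 0]]}}

```text
time: 3.65
ee_pos: [0.5526, 0.0049, 0.2411]
tool_rot: [-3.141, -0.0, 1.988]
contact_force: [0.8, 0.1, 0.7]
finger_gap: 0.0597
grip_force: 0.0
```

>>> {"method": "send_rows", "body": {"moves": [[0.57, 0.83, 0.3, 0, 0, 0], [0, 0, 0.8, 0, 0, 0], [0, 0, 0.8, 0, 0, 0], [0, 0, 0.5, 0, 0, 0], [0, 0, 0, 0, 0, 0]]}}

```text
time: 4.15
ee_pos: [0.5641, 0.0255, 0.1794]
tool_rot: [-3.138, -0.003, 1.99]
contact_force: [-1.0, -0.1, -0.0]
finger_gap: 0.0599
grip_force: 0.0
```

>>> {"method": "send_rows", "body": {"moves": [[0, 0, 0.7, 0, 0, 0], [0, 0, 0.8, 0, 0, 0], [0, 0, 0.8, 0, 0, 0], [0, 0, 0.5, 0, 0, 0], [0, 0, 0, 0, 0, 0]]}}

```text
time: 4.65
ee_pos: [0.565, 0.025, 0.1103]
tool_rot: [-3.139, -0.001, 1.99]
contact_force: [-1.1, -1.0, -0.7]
finger_gap: 0.06
grip_force: 0.0
```

>>> {"method": "send_rows", "body": {"moves": [[0, 0, 0, 0, 0, 0], [0, 0, 0, 0, 0, 0], [0, 0, 0, 0, 0, 0], [0, 0, 0, 0, 0, 0], [0, 0, 0, 0, 0, 0]], "jaw": 0, "grip_force": 12}}

```text
time: 5.15
ee_pos: [0.566, 0.0251, 0.1117]
tool_rot: [3.141, 0.0, 1.991]
contact_force: [0.3, -0.7, 0.9]
finger_gap: 0.0277
grip_force: 0.0
```

>>> {"method": "send_rows", "body": {"moves": [[0, 0, 0.1, 0, 0, 0], [0, 0, 0, 0, 0, 0], [0, 0, 0, 0, 0, 0], [0, 0, 0, 0, 0, 0], [0, 0, 0, 0, 0, 0]]}}

```text
time: 5.65
ee_pos: [0.5666, 0.0252, 0.1086]
tool_rot: [3.14, 0.0, 1.991]
contact_force: [3.8, 1.5, -3.9]
finger_gap: 0.0138
grip_force: 12.0
```

>>> {"method": "send_rows", "body": {"moves": [[0, 0, 0, 0, 0, -0.1], [0, 0, 0, 0, 0, -0.12], [0, 0, 0, 0, 0, -0.12], [0, 0, 0, 0, 0, -0.12], [0, 0, 0, 0, 0, -0.12]]}}

```text
time: 6.15
ee_pos: [0.5674, 0.0259, 0.1086]
tool_rot: [3.138, 0.002, 2.574]
contact_force: [5.1, 4.4, -5.3]
finger_gap: 0.014
grip_force: 12.0
```

>>> {"method": "send_rows", "body": {"moves": [[0, 0, 0, 0, 0, -0.1], [0, 0, 0, 0, 0, -0.1], [0, 0, 0, 0, 0, -0.05], [0, 0, 0, 0, 0, -0.05], [0, 0, 0, 0, 0, 0]]}}

```text
time: 6.65
ee_pos: [0.5676, 0.0264, 0.1087]
tool_rot: [3.138, 0.003, 2.87]
contact_force: [5.2, 6.0, -5.0]
finger_gap: 0.0139
grip_force: 12.0
```

Run:
```python
from bench import sensors
s=sensors.state(); print({k:s[k] for k in('time','contact_force','torque','tool_rot','ee_pos','joint_positions','grip_force','finger_gap')})
```

```text
{'time': 6.65, 'contact_force': array([ 5.17961833,  6.03734717, -5.03750935]), 'torque': array([ 1.07020218, -1.1405792 , -0.05139968]), 'tool_rot': array([3.13837563, 0.00340169, 2.87047219]), 'ee_pos': array([0.56764495, 0.02643457, 0.10866232]), 'joint_positions': array([-0.15149662,  0.63621719,  1.69060735,  0.00384572,  0.81101051,
       -1.45382153]), 'grip_force': 11.999074870836921, 'finger_gap': 0.013912402011364148}
```

>>> {"method": "send_rows", "body": {"moves": [[0, 0, 0, 0, 0, -0.03], [0, 0, 0, 0, 0, -0.03], [0, 0, 0, 0, 0, 0], [0, 0, 0, 0, 0, 0]]}}

```text
time: 7.05
ee_pos: [0.5677, 0.0265, 0.1087]
tool_rot: [3.138, 0.004, 2.93]
contact_force: [6.1, 7.1, -5.0]
finger_gap: 0.0138
grip_force: 12.0
```

```bash
cat > st.py <<'E'
from bench import sensors
s=sensors.state(); print(s['time'],*[s[k].round(4) for k in('contact_force','torque','tool_rot','ee_pos')],s['finger_gap'],s['grip_force'])
E
python3 st.py
```

```text
7.05 [ 6.1138  7.0982 -5.0259] [ 1.1131 -1.1629  0.0264] [3.1384 0.0037 2.9296] [0.5677 0.0265 0.1087] 0.013787608648218814 11.999456986086443
```

>>> {"method": "send_rows", "body": {"moves": [[0, 0, 0, 0, 0, -0.03], [0, 0, 0, 0, 0, -0.03], [0, 0, 0, 0, 0, 0], [0, 0, 0, 0, 0, 0]]}}

```text
time: 7.45
ee_pos: [0.5677, 0.0265, 0.1087]
tool_rot: [3.138, 0.004, 2.988]
contact_force: [6.5, 6.1, -5.2]
finger_gap: 0.0143
grip_force: 12.0
```

```bash
python3 st.py
```

```text
7.45 [ 6.5042  6.0892 -5.2095] [ 1.1743 -1.1834 -0.2623] [3.1383 0.0039 2.9881] [0.5677 0.0265 0.1087] 0.014304800299750604 11.99967019725591
```

>>> {"method": "send_rows", "body": {"moves": [[0, 0, 0, 0, 0, -0.03], [0, 0, 0, 0, 0, -0.02], [0, 0, 0, 0, 0, 0], [0, 0, 0, 0, 0, 0]]}}

```text
time: 7.85
ee_pos: [0.5676, 0.0266, 0.1087]
tool_rot: [3.138, 0.004, 3.038]
contact_force: [5.4, 5.9, -5.5]
finger_gap: 0.0151
grip_force: 12.0
```

```bash
python3 st.py
```

```text
7.85 [ 5.4017  5.9261 -5.4556] [ 1.0989 -1.1472 -0.265 ] [3.1384 0.0039 3.0379] [0.5676 0.0266 0.1087] 0.015063136599676305 11.999803588259965
```

End stop reached: torque jumped to -0.26 and saturated, and the pads are pivoting on the bar. Release and lift.

>>> {"method": "send_rows", "body": {"moves": [[0, 0, 0, 0, 0, 0], [0, 0, 0, 0, 0, 0], [0, 0, 0, 0, 0, 0], [0, 0, 0, 0, 0, 0], [0, 0, 0, 0, 0, 0]], "jaw": 50}}

```text
time: 8.35
ee_pos: [0.5654, 0.0249, 0.1087]
tool_rot: [-3.141, -0.001, 3.041]
contact_force: [-0.0, 0.5, -0.2]
finger_gap: 0.0457
grip_force: 0.0
```

>>> {"method": "send_rows", "body": {"moves": [[0, 0, -0.5, 0, 0, 0], [0, 0, -1, 0, 0, 0], [0, 0, -1, 0, 0, 0], [0, 0, -1, 0, 0, 0], [0, 0, -1, 0, 0, 0.1]]}}

```text
time: 8.85
ee_pos: [0.5657, 0.025, 0.2232]
tool_rot: [-3.142, 0.001, 2.938]
contact_force: [-0.1, -0.3, -0.5]
finger_gap: 0.0502
grip_force: 0.0
```

>>> {"method": "send_rows", "body": {"moves": [[0, 0, 0, 0, 0, 0.14], [0, 0, 0, 0, 0, 0.14], [0, 0, 0, 0, 0, 0.14], [0, 0, 0, 0, 0, 0.14], [0, 0, 0, 0, 0, 0.14]]}}

```text
time: 9.35
ee_pos: [0.5657, 0.025, 0.2223]
tool_rot: [3.141, 0.001, 2.235]
contact_force: [0.5, 0.1, -0.2]
finger_gap: 0.0503
grip_force: 0.0
```

>>> {"method": "send_rows", "body": {"moves": [[0, 0, 0, 0, 0, 0.14], [0, 0, 0, 0, 0, 0.14], [0, 0, 0, 0, 0, 0.14], [0, 0, 0, 0, 0, 0.14], [0, 0, 0, 0, 0, 0.14]]}}

```text
time: 9.85
ee_pos: [0.5657, 0.025, 0.2223]
tool_rot: [3.141, 0.0, 1.535]
contact_force: [0.8, 0.6, 0.1]
finger_gap: 0.0499
grip_force: 0.0
```

>>> {"method": "send_rows", "body": {"moves": [[0, 0, 0, 0, 0, 0.15], [0, 0, 0, 0, 0, 0], [0, 0, 0, 0, 0, 0]], "jaw": 32}}

```text
time: 10.15
ee_pos: [0.5658, 0.0251, 0.2219]
tool_rot: [3.141, 0.0, 1.394]
contact_force: [1.4, 0.3, 0.5]
finger_gap: 0.0354
grip_force: 0.0
```

>>> {"method": "send_rows", "body": {"moves": [[0.6, -0.8, 0, 0, 0, 0], [0.6, -0.8, 0, 0, 0, 0], [0.6, -0.8, 0, 0, 0, 0], [0.6, -0.8, 0, 0, 0, 0], [0.2, -0.6, 0, 0, 0, 0]]}}

```text
time: 10.65
ee_pos: [0.4828, 0.1072, 0.2215]
tool_rot: [-3.141, -0.0, 1.394]
contact_force: [0.3, 0.0, 0.3]
finger_gap: 0.032
grip_force: 0.0
```

>>> {"method": "send_rows", "body": {"moves": [[0, 0, 0, 0, 0, 0], [0, 0, 0, 0, 0, 0]]}}

```text
time: 10.85
ee_pos: [0.4847, 0.1057, 0.2216]
tool_rot: [3.14, 0.0, 1.392]
contact_force: [-0.0, -0.2, -0.2]
finger_gap: 0.0323
grip_force: 0.0
```

Run:
```python
from h import *
import cv2
i=imaging.camera_info('wrist'); im=imaging.capture('wrist')
cv2.imwrite('pics/w2.png',im[:,:,::-1]); np.save('w2.npy',i)
import st
```

```text
10.9 [ 0.093   0.1806 -0.0836] [-0.0453 -0.1181  0.013 ] [3.1396 0.     1.391 ] [0.4852 0.1055 0.2216] 0.03256605480767148 0.0
```

View pics/w2.png

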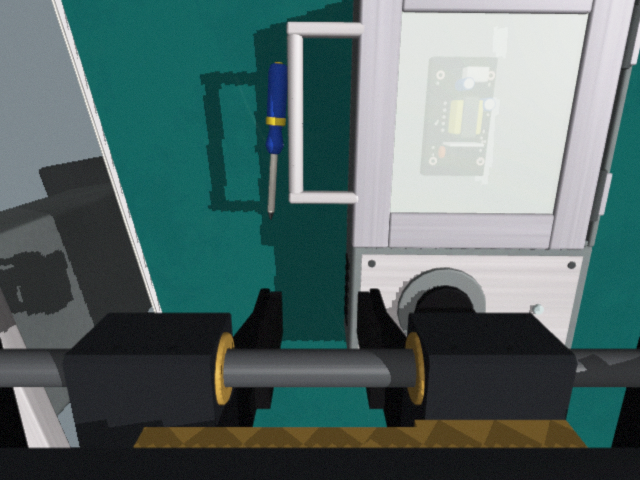

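Bar centreline runs about (295,28)–(296,198), and the cover corner with the panel is at (361,248). Next, cast rays onto z = 75.5 mm.

Run:
```python
from h import *
i=np.load('w2.npy',allow_pickle=True).item()
r=lambda u,v,z: ray('',u,v,z,i)[:2]
a,b=r(295,29,.0755),r(295.5,198,.0755); q=a-b
print(a,b,np.linalg.norm(q),(a+b)/2,'box yaw',np.arctan2(q[1],q[0])-np.pi/2)
R=lambda y:np.array([[np.cos(y),-np.sin(y)],[np.sin(y),np.cos(y)]])
c=r(357,248,.07); d=r(588,251,.07); q=d-c;print(c,d,np.linalg.norm(q),np.arctan2(q[1],q[0]))
t=(a+b)/2-R(-.18)@[-.131,.05]; print('box',t,'knob',t+R(-.18)@[-.02,-.09])
for p in((295,113),(302,113),(288,113)):print(r(*p,.0755))
```

```text
[0.49300639 0.23766239] [0.47241347 0.13205847] 0.10759301237718538 [0.48270993 0.18486043] box yaw -0.19258478562368753
[0.5096052  0.08589485] [0.67881429 0.0529147 ] 0.17239317087951642 -0.19249432711682554
box [0.60264198 0.11221537] knob [0.56685244 0.02725003]
[0.48319695 0.18821929]
[0.48776695 0.18739407]
[0.47862705 0.18904449]
```

>>> {"method": "send_rows", "body": {"moves": [[0.6, -0.1, 0, 0, 0, 0], [0.7, -0.15, 0, 0, 0, 0], [0.7, -0.15, 0, 0, 0, 0], [0.7, -0.15, 0, 0, 0, 0], [0.4, -0.1, 0, 0, 0, 0]], "jaw": 32}}

```text
time: 11.4
ee_pos: [0.4832, 0.1856, 0.2213]
tool_rot: [3.14, -0.0, 1.391]
contact_force: [0.1, 0.1, -0.1]
finger_gap: 0.0322
grip_force: 0.0
```

>>> {"method": "send_rows", "body": {"moves": [[0, 0, 0.4, 0, 0, 0], [0, 0, 0.8, 0, 0, 0], [0, 0, 0.8, 0, 0, 0], [0, 0, 0.3, 0, 0, 0], [0, 0, 0, 0, 0, 0]]}}

```text
time: 11.9
ee_pos: [0.4813, 0.1843, 0.1623]
tool_rot: [-3.139, 0.001, 1.39]
contact_force: [-0.2, -0.9, 1.2]
finger_gap: 0.0318
grip_force: 0.0
```

>>> {"method": "send_rows", "body": {"moves": [[0, 0.05, 0.6, 0, 0, 0], [0, 0, 0.8, 0, 0, 0], [0, 0, 0.8, 0, 0, 0], [0, 0, 0.8, 0, 0, 0], [0, 0, 0.4, 0, 0, 0]]}}

```text
time: 12.4
ee_pos: [0.4833, 0.1846, 0.0781]
tool_rot: [-3.141, 0.0, 1.39]
contact_force: [0.1, -0.0, 0.4]
finger_gap: 0.0322
grip_force: 0.0
```

>>> {"method": "send_rows", "body": {"moves": [[0, 0, 0, 0, 0, 0], [0, 0, 0, 0, 0, 0], [0, 0, 0, 0, 0, 0]]}}

```text
time: 12.7
ee_pos: [0.484, 0.1851, 0.0798]
tool_rot: [3.139, -0.001, 1.391]
contact_force: [-0.1, -0.1, -1.0]
finger_gap: 0.0324
grip_force: 0.0
```

```bash
python3 st.py; python3 -c "
from bench import sensors;print(sensors.state()['joint_positions'])"
```

```text
12.7 [-0.1082 -0.0623 -0.9508] [-0.0434 -0.1043  0.0377] [ 3.1395e+00 -7.0000e-04  1.3908e+00] [0.484  0.1851 0.0798] 0.03238472263627302 0.0
[ 1.49355577e-01  6.43025600e-01  1.83094014e+00 -3.39422154e-05
  6.65401878e-01  3.29372471e-01]
```

>>> {"method": "send_rows", "body": {"moves": [[0, 0, 0.13, 0, 0, 0], [0, 0, 0, 0, 0, 0], [0, 0, 0, 0, 0, 0], [0, 0, 0, 0, 0, 0]], "jaw": 0, "grip_force": 35}}

```text
time: 13.1
ee_pos: [0.483, 0.1851, 0.0756]
tool_rot: [-3.141, -0.0, 1.391]
contact_force: [-0.6, -0.6, 1.6]
finger_gap: 0.009
grip_force: 35.0
```

>>> {"method": "send_rows", "body": {"moves": [[0, 0, 0, 0, 0, 0], [0, 0, 0, 0, 0, 0], [0, 0, 0, 0, 0, 0]]}}

```text
time: 13.4
ee_pos: [0.483, 0.1851, 0.0756]
tool_rot: [-3.141, -0.0, 1.391]
contact_force: [-0.8, 0.2, 2.8]
finger_gap: 0.0091
grip_force: 35.0
```

Run:
```python
import st
from bench import imaging
import cv2,numpy as np
a=imaging.capture('top')[170:330,225:425,::-1]
b=imaging.capture('scene')[190:350,220:420,::-1]
cv2.imwrite('pics/c1.png',cv2.resize(np.hstack([a,b]),None,fx=2,fy=2,interpolation=cv2.INTER_CUBIC))
```

```text
13.4 [-0.837   0.2233  2.8048] [ 0.0613  0.0343 -0.0744] [-3.1414e+00 -1.0000e-04  1.3906e+00] [0.483  0.1851 0.0756] 0.009062068513264583 34.999703764915466
```

View pics/c1.png

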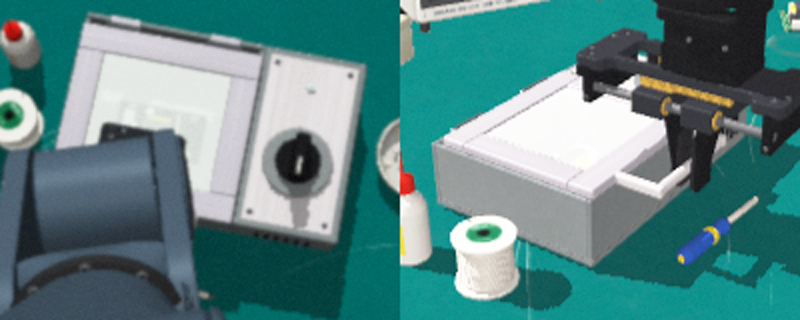

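Knob white line faces the front (off), the fingers hold the bar, and the screwdriver is clear. Next, lift along the arc, turning the tool with the cover (20 × 0.0393 rad).

>>> {"method": "send_rows", "body": {"moves": [[0, 0.006, -0.325, 0.0393, 0, 0], [0, 0.006, -0.325, 0.0393, 0, 0], [0, 0.006, -0.325, 0.0393, 0, 0], [0, 0.006, -0.325, 0.0393, 0, 0], [0, 0, 0, 0, 0, 0]]}}

```text
time: 14.0
ee_pos: [0.4854, 0.1846, 0.1079]
tool_rot: [-2.983, -0.0, 1.39]
contact_force: [-1.4, 1.5, -1.7]
finger_gap: 0.009
grip_force: 35.0
```

```bash
python3 st.py
```

```text
14.0 [-1.4452  1.5183 -1.6527] [ 0.1787 -0.0095 -0.0753] [-2.9828e+00 -2.0000e-04  1.3900e+00] [0.4854 0.1846 0.1079] 0.008989765165725572 34.997438192367554
```

Tracking well with small forces.

>>> {"method": "send_rows", "body": {"moves": [[0, 0.006, -0.325, 0.0393, 0, 0], [0, 0.006, -0.325, 0.0393, 0, 0], [0, 0.006, -0.325, 0.0393, 0, 0], [0, 0.006, -0.325, 0.0393, 0, 0], [0, 0.006, -0.325, 0.0393, 0, 0]]}}

```text
time: 14.5
ee_pos: [0.4953, 0.1827, 0.1466]
tool_rot: [-2.787, 0.0, 1.391]
contact_force: [0.3, -0.3, -2.4]
finger_gap: 0.0089
grip_force: 35.0
```

>>> {"method": "send_rows", "body": {"moves": [[0, 0.006, -0.325, 0.0393, 0, 0], [0, 0.006, -0.325, 0.0393, 0, 0], [0, 0.006, -0.325, 0.0393, 0, 0], [0, 0.006, -0.325, 0.0393, 0, 0], [0, 0.006, -0.325, 0.0393, 0, 0]]}}

```text
time: 15.0
ee_pos: [0.5124, 0.1795, 0.1829]
tool_rot: [-2.59, 0.001, 1.391]
contact_force: [-1.3, 0.3, -1.8]
finger_gap: 0.0091
grip_force: 35.0
```

```bash
python3 st.py
```

```text
15.0 [-1.3438  0.35   -1.8059] [-0.0593 -0.3221 -0.0553] [-2.5895e+00  1.0000e-03  1.3910e+00] [0.5124 0.1795 0.1829] 0.009148162991445287 34.995980858802795
```

>>> {"method": "send_rows", "body": {"moves": [[0, 0.006, -0.325, 0.0393, 0, 0], [0, 0.006, -0.325, 0.0393, 0, 0], [0, 0.006, -0.325, 0.0393, 0, 0], [0, 0.006, -0.325, 0.0393, 0, 0], [0, 0.006, -0.325, 0.0393, 0, 0]]}}

```text
time: 15.5
ee_pos: [0.5363, 0.1749, 0.2154]
tool_rot: [-2.392, 0.002, 1.391]
contact_force: [-1.7, -0.0, 0.2]
finger_gap: 0.0085
grip_force: 35.0
```

>>> {"method": "send_rows", "body": {"moves": [[0, 0.006, -0.325, 0.0393, 0, 0], [0, 0, 0, 0, 0, 0], [0, 0, 0, 0, 0, 0], [0, 0, 0, 0, 0, 0]]}}

```text
time: 15.9
ee_pos: [0.5419, 0.1739, 0.2213]
tool_rot: [-2.356, 0.002, 1.391]
contact_force: [-2.8, -2.4, 0.4]
finger_gap: 0.0083
grip_force: 35.0
```

Run:
```python
import st,numpy as np
s=st.s;p=s['ee_pos'];h=np.array([.4827,.185])+.207*np.array([np.cos(.185),-np.sin(.185)])
d=(h-p[:2])@[np.cos(.185),-np.sin(.185)]
print('angle',np.arctan2(p[2]-.0755,d),'asin',np.arcsin((p[2]-.0755)/.207),'r',np.hypot(p[2]-.0755,d),'tilt',s['tool_rot'][0]+np.pi)
from bench import imaging
import cv2
a=imaging.capture('top')[170:330,225:425,::-1]
b=imaging.capture('scene')[160:320,220:420,::-1]
cv2.imwrite('pics/c2.png',cv2.resize(np.hstack([a,b]),None,fx=2,fy=2,interpolation=cv2.INTER_CUBIC))
```

```text
15.9 [-2.7517 -2.3855  0.3632] [-0.3159 -0.1021  0.2077] [-2.3558e+00  1.5000e-03  1.3912e+00] [0.5419 0.1739 0.2213] 0.008310082085305873 34.99516189098358
angle 0.782270541870295 asin 0.7818158716674907 r 0.2069052713032006 tilt 0.7858109175024341
```

View pics/c2.png

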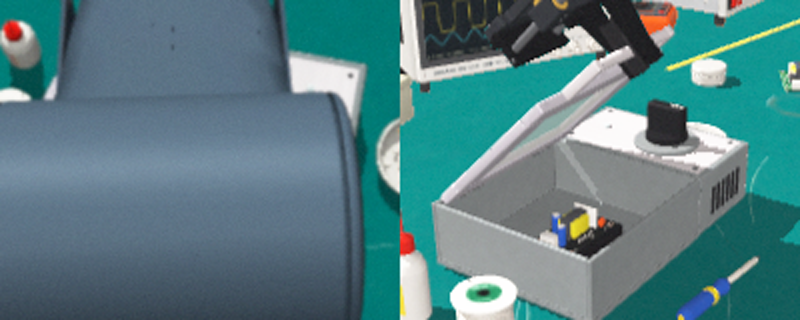

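Cover is at about 45° and held at the bar, with the board exposed and bystanders unmoved. One check that it holds steady.

>>> {"method": "send_rows", "body": {"moves": [[0, 0, 0, 0, 0, 0], [0, 0, 0, 0, 0, 0], [0, 0, 0, 0, 0, 0], [0, 0, 0, 0, 0, 0], [0, 0, 0, 0, 0, 0]]}}

```text
time: 16.5
ee_pos: [0.5425, 0.1738, 0.222]
tool_rot: [-2.355, 0.001, 1.391]
contact_force: [-3.8, -4.6, 1.4]
finger_gap: 0.0088
grip_force: 35.0
```

>>> {"method": "send_rows", "body": {"moves": [[0, 0, 0, 0, 0, 0], [0, 0, 0, 0, 0, 0], [0, 0, 0, 0, 0, 0], [0, 0, 0, 0, 0, 0], [0, 0, 0, 0, 0, 0]]}}

```text
time: 17.0
ee_pos: [0.5425, 0.1738, 0.222]
tool_rot: [-2.355, 0.001, 1.391]
contact_force: [-3.6, -3.6, 1.3]
finger_gap: 0.0089
grip_force: 35.0
```

Run:
```python
import st
from h import *
import cv2
a=imaging.capture('scene')[160:320,220:420,::-1].astype(int)
b=cv2.resize(cv2.imread('pics/c2.png'),(400,160),interpolation=cv2.INTER_AREA)[:,200:].astype(int)
print('scene change',np.abs(a-b).mean(),(np.abs(a-b).max(2)>60).sum())
i=imaging.capture('wrist'); cv2.imwrite('pics/w3.png',i[:,:,::-1])
```

```text
17.0 [-3.6242 -3.6024  1.2774] [-0.5027  0.0634  0.5016] [-2.3553e+00  9.0000e-04  1.3909e+00] [0.5425 0.1738 0.222 ] 0.008871894867623081 34.99526917934418
scene change 2.5467395833333333 80
```

View pics/w3.png

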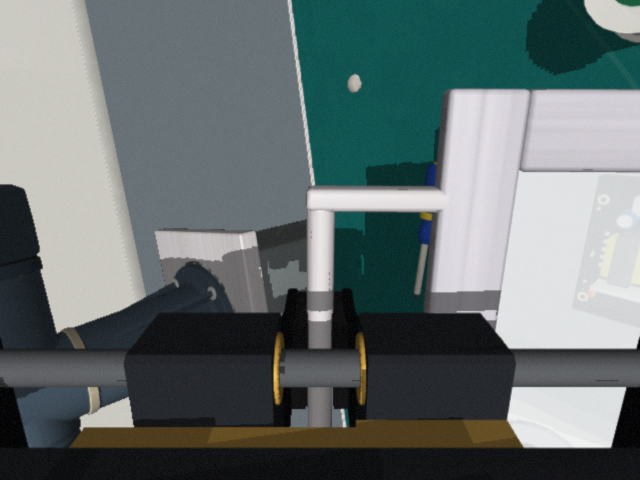

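The wrist view shows the bar at (320,200–420) centred between the pads, and pose and force are steady. Handing in.

```bash
python3 -c "
from bench import finish_job; print(finish_job())"
```

```text
the job is handed in; nothing more can be done
None
```

I turned the knob to its off stop first, then lifted the cover by its bar; the arm is holding it steady at about 45° with a 35 N grip, and I touched none of the bystanders (job handed in at about 17 s).

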